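# Dial open the strongbox

### The arm

A 7-joint arm with a two-finger parallel gripper is mounted at the origin on a cart in front of the work surface, level with it; the furniture and walls round the work are solid. World frame = base frame: x ahead of the robot, y to its left, z up, the work surface at z = 0. Lengths are in m, angles in degrees, forces in N, time in s.
With the tool pointing down it reaches from about 0.425 to 0.875 m from the base axis. Payload 4.7 kg.
Tool frame: the origin (TCP) lies between the finger pads; the fingertips stand env.finger_overhang ahead of it and the grasp point (between the pads) lies 5 mm behind it (env.finger_overhang is the distance from the TCP to the fingertips, in m); z points along the fingers, y is the line along which they close (so a half turn about z gives the same grasp; the last joint's range is limited). The gripper opens to 87 mm and grips with 3 to 60 N. Pads are 19 mm wide; open, the fingers measure 117 mm over their backs; the gripper's body (75 mm by 190 mm) begins 51 mm behind the grasp point.
Start: joints at [-76.255, 18.392, -4.016, 83.108, 1.295, 78.541, -3.26], TCP at [0.146, 0.634, 0.203] pointing down, gripper open.
Joint ranges: [-163.93, 163.93], [-17.29, 119.83], [-79.2, 71.16], [3.27, 140.29], [-89.18, 269.18], [5.43, 117.66], [-154.24, 154.24]. Speed limits (degrees/s): [147.25, 147.25, 180, 180, 180, 180, 180].

### API

Orientations are given as [roll, pitch, yaw] about the fixed x, y, z axes, in that order (R = Rz(yaw) Ry(pitch) Rx(roll)).
In Python, from cell import telemetry, eyes, env, models gives the robot as it stands. The module is installed in compiled form; this text tells all that it offers.
- The arm moves only by the tool drive_tool, never from a script. Its arguments are lists of equal length, an entry for each row: "angular": the turn, a rotation vector about the tool's x, y, z in rad, a list of three; "delta_pos": the shift along the tool's x, y, z in cm, a list of three; "gripper": the finger opening in cm, from 0 to 8.7. A call has 1 to 20 rows; each row shifts and turns the commanded pose from where the row before left it, along the tool's axes as they then stand; what a row does not reach is not made up. A row lasts 1/10 s, in which the tool goes at most 50 mm and 8.59 degrees, less where a joint would pass 70% of its speed; a pose out of reach is approached as far as the arm can. A call with a gripper value outside its range is refused whole. The fingers move at their own pace and stop on an object; "squeeze" is the grip in N (left out, the last holds). Time passes only in rows, so rows that do not move let the fingers close. It gives the time, the measured TCP pose, the force, the opening and the grip force at its end, in the units of the state.
- telemetry.get_obs(): the state, without advancing time (a new reading comes with each control period).
- eyes.read_camera(name): name is "scene" or "top" or "wrist"; returns a dict with "pixels" (400x640x3 uint8, red, green, blue), "mtx" (3x3 intrinsics, pixels), "origin" and "orientation" of the camera in the world. Camera axes: x right, y down, z forward; pixel columns grow to the right and rows downward; lengths in m; the calibration is good to about 2 mm. A picture is of the moment at which its call begins. There is no depth.
- env.sign_off(): hands the job in; it is judged then, once.
Trained networks look in a picture, given as the dict that the camera call returned (one of the last four; its "shot" number tells which), for a name from the list of things; names that differ only in an ending like _2 or _b are one class to them, and where a whole thing is asked for, a point or a joint stands for the part that bears it (a point fixed in the world has none). Each returns a list of dicts, best first, with "p" (0 to 1); they miss things now and then, are a little off and sometimes report something else, mostly with a low value. They report only what shows in the picture. A call takes as long as a camera call.
- models.search_frame(picture, target): "centre" ([column, row] in pixels, amid what is visible of it).
- models.cut_out(picture, target): "pixels" (400x640 bool, what is visible of it) and "centre" ([column, row] in pixels, amid what is visible of it).
The state is a dict: "time_s": time; "qpos": joint angles; "joint_velocities": joint speeds; "effort": joint torques, N m; "tool_pos": TCP position; "tool_rot": TCP orientation; "force": force on the tool from outside, world axes, zero at the start; "wrist_torque": the same for the moment, N m; "grip_width": finger opening in m; "grasp_force": force on a finger pad.
Only numpy, scipy, OpenCV 4.12 (cv2) and the standard library are available. Lean on these libraries where they do the work, as an engineer would, in place of code of your own. Each camera call takes 0.05 s, during which the arm holds its last target. There are 200 camera calls.

### The job

Unlock the low steel strongbox: turn the left dial to 7 and the right dial to 3, then draw the bolt knob fully towards the box's front so that the lid at the back pops up. The dials are worn, so each catches up to one number before or after its mark: near it turn slowly, feel for the stop and let go there without forcing, and do not force the bolt. Leave the glue bottle and the small jar where they stand.

Things in the scene. Friction and masses are not known exactly. Their poses are not given: they have to be found in the camera images.
- strongbox: low grey steel box fixed to the bench, 286 x 330 x 60 mm. Origin on the bench midway under the dials; +x to its back (lid), -x to its front (wall 110 mm away), +y left. Flat top at z = 60 mm; lid over x 78 to 172 mm, hinged at the back edge. Round each dial the numbers 0 to 9 are marked on the top, 36 degrees apart, clockwise seen from above, 0 (longer tick) towards +x
- left_dial: left dial: dark steel disc, 100 mm diameter, 6 mm thick, on the box's top (box frame y +92 mm), turning about a vertical axis. Origin on the axis at its underside; its +x points to its knob, whose number is the setting. Starts between 2 and 4.5; turn it clockwise to 7 (no way past between 9 and 0). Turns with 1 to 2 N at the knob
- right_dial: right dial, the same, at box frame y -92 mm. It starts between 5.5 and 8; turn it anticlockwise to 3
- left_knob (a point): middle of the upright steel finger knob on the left dial, 40 mm from the dial's axis: cylinder of 17 mm diameter, from 66 to 100 mm above the bench, this point at 83 mm. It spins freely on its pin, so it may be gripped from above at any yaw and led round with the tool's yaw kept
- right_knob (a point): the same on the right dial
- left_mark (a point): fixed point where the left knob's middle stands when the dial reads exactly 7. Up to 0.6 rad (24 mm along the circle) before or after it a hidden sprung catch drops into the dial and it stops hard both ways, with about 0.17 rad of play. 4 to 5 N at the knob is felt as the stop; more than 8 N at the knob damages it. Turn slower than 0.5 rad/s there
- right_mark (a point): fixed point where the right knob's middle stands when the dial reads exactly 3; the same hidden catch, up to 0.6 rad before or after it
- bolt_knob (a point): middle of the bolt's upright steel knob: cylinder of 17 mm diameter, from 64 to 98 mm above the bench, this point at 81 mm; in a slot on the box's centre line, 62 mm in front of the box origin when locked
- bolt: the bolt that carries the bolt knob; slides 28 mm along the box's -x (to the front) to a stop, with 1.5 to 3 N. Blocked until both dials have caught; never pull it with more than 25 N while blocked. Its origin coincides with the box's when locked
- lid (a joint): sprung lid at the back of the box, angle in rad: 0 shut, 0.45 fully up; it rises by itself once the bolt is drawn
- glue_bottle: yellowish glue bottle, 60 mm diameter, 162 mm tall, stands left of the box; origin at its foot. Beyond it tall timber leans at the left edge of the bench: keep clear of it
- small_jar: small white jar with black cap, 46 mm diameter, 56 mm tall, stands left of the box near its front; origin at its foot

How it is judged (in metres and radians):
On the way:
1. both dials stand at their code numbers, within about one number, while the bolt is still shut (horizontal distance between left_knob and left_mark below 0.028 m and horizontal distance between right_knob and right_mark below 0.028 m and x of bolt in the frame of strongbox above -0.004 m), for 0.2 s.
At the end, for the whole second after the job is handed in: the bolt is drawn at least 23 of its 28 mm and at rest, the lid has popped up by more than 0.3 rad, and both dials still stand at their code numbers (each knob within 28 mm of its mark) (x of bolt in the frame of strongbox below -0.023 m and value of joint lid above 0.3 rad and horizontal distance between left_knob and left_mark below 0.028 m and horizontal distance between right_knob and right_mark below 0.028 m and linear speed of bolt below 0.01 m/s); the robot touches nothing.
It fails at once if the left dial is forced against its catch with more than 14 N at the catch (about 8 N at the knob) (contact force between left_dial and strongbox above 14 N).
It fails at once if the right dial is forced against its catch with more than 14 N at the catch (about 8 N at the knob) (contact force between right_dial and strongbox above 14 N).
It fails at once if the bolt is forced against the catches with more than 25 N (contact force between bolt and strongbox above 25 N).
It fails at once if the glue bottle or the small jar is moved more than 15 mm (distance of any of glue_bottle, small_jar from where it was at the start of the episode above 0.015 m).
It also fails if it takes over 72 s, if anything falls off the work surface, if the arm or the gripper's body presses on something with over 40 N, if the wrist force passes 120 N, or if a joint passes its speed limit or range.

## Working session

There is one attempt and no reset: what is moved stays moved. The work goes in short steps, Python scripts to look and compute and a tool call to move; the robot and the scene stay as the last step left them, time stands still between calls to the robot, and variables do not carry over. Pictures are saved under pics/ and viewed, at most 10 in all, crops included, and the job is handed in when it is done.

Besides the shell and the picture viewer there is one more tool, called as name(argument=value, ...) on one line, values as JSON. drive_tool: Moves the arm, as the interface text tells. Its arguments: {"type":"object","properties":{"angular":{"type":"array","items":{"type":"array","items":{"type":"number"}}},"delta_pos":{"type":"array","items":{"type":"array","items":{"type":"number"}}},"gripper":{"type":"array","items":{"type":"number"}},"squeeze":{"type":"number"}},"required":["angular","delta_pos","gripper"]}

```bash
mkdir -p pics
cat > h.py <<'E'
import numpy as np, cv2
from scipy.spatial.transform import Rotation as R
from cell import telemetry, eyes, env, models
def rotm(o):
    o=np.array(o,float)
    if o.shape==(3,3): return o
    if o.size==4: return R.from_quat(o).as_matrix()
    return R.from_euler('xyz',o,degrees=True).as_matrix()
def ray(pic,px):
    d=np.linalg.inv(pic['mtx'])@np.array([px[0],px[1],1.])
    return np.array(pic['origin']),rotm(pic['orientation'])@d
def atz(pic,px,z):
    o,d=ray(pic,px); return o+d*(z-o[2])/d[2]
def save(pic,n): cv2.imwrite('pics/'+n,pic['pixels'][:,:,::-1])
E
python3 - <<'E'
from h import *
o=telemetry.get_obs();print({k:np.round(v,3) for k,v in o.items()},env.finger_overhang)
Z=dict(left_knob=.083,right_knob=.083,bolt_knob=.081,left_dial=.066,right_dial=.066,strongbox=.06,glue_bottle=.08,small_jar=.03)
for c in ['top','scene']:
    p=eyes.read_camera(c);save(p,c+'0.png')
    print(c,p['origin'],p['orientation'])
    for k,z in Z.items():
        for r in models.search_frame(p,k)[:2]: print(k,round(r['p'],2),np.round(r['centre'],1),np.round(atz(p,r['centre'],z),4))
E
```

```text
{'time_s': np.float64(0.0), 'qpos': array([-76.254,  18.44 ,  -4.014,  83.175,   1.295,  78.541,  -3.259]), 'joint_velocities': array([-0.1  , -0.026,  0.035, -0.047,  0.012, -0.007,  0.02 ]), 'effort': array([-1.0000e-03, -4.9129e+01, -4.0400e-01, -3.1253e+01, -6.4000e-02,
        4.4000e-02,  0.0000e+00]), 'tool_pos': array([0.145, 0.633, 0.202]), 'tool_rot': array([-1.79889e+02,  6.00000e-03,  1.67064e+02]), 'force': array([-0.452,  0.43 ,  0.393]), 'wrist_torque': array([-0.021,  0.017,  0.034]), 'grasp_force': np.float64(0.0), 'grip_width': np.float64(0.087)} 0.014
top [0.41803454 0.16131602 1.00241402] [-1.68846972e+02  1.50568711e-01 -8.84893403e+01]
left_knob 0.44 [422.9 205.4] [ 0.589  -0.0353  0.083 ]
left_knob 0.4 [347.7 216. ] [0.5645 0.1097 0.083 ]
right_knob 0.61 [419.3 225.5] [ 0.5496 -0.0278  0.083 ]
right_knob 0.24 [259.4 159.3] [0.673  0.2852 0.083 ]
bolt_knob 0.45 [375.3 193.3] [0.6109 0.0565 0.081 ]
left_dial 0.9 [331.8 205.3] [0.5877 0.1403 0.066 ]
right_dial 0.78 [423.2 204.6] [ 0.5938 -0.0395  0.066 ]
strongbox 0.69 [375.5 194. ] [0.6139 0.0537 0.06  ]
glue_bottle 0.85 [258.5 159.5] [0.6734 0.2874 0.08  ]
small_jar 0.56 [268.2 232.6] [0.5348 0.267  0.03  ]
scene [ 0.08769044 -0.33950919  0.51729923] [-121.73967958    1.07832741  -46.85244536]
right_knob 0.46 [377.  232.9] [ 0.564  -0.0217  0.083 ]
bolt_knob 0.55 [337.9 226.2] [0.5317 0.0517 0.081 ]
left_dial 0.96 [320.6 206.6] [0.5769 0.144  0.066 ]
right_dial 0.65 [391.9 237.9] [ 0.5891 -0.041   0.066 ]
strongbox 0.76 [370.3 232.5] [0.5811 0.0062 0.06  ]
strongbox 0.18 [397.6 200.9] [0.7207 0.032  0.06  ]
glue_bottle 0.96 [306.  170.5] [0.6605 0.2761 0.08  ]
glue_bottle 0.73 [379.3 234.5] [ 0.5661 -0.0259  0.08  ]
small_jar 0.89 [271.6 202.7] [0.5473 0.287  0.03  ]
```

View pics/top0.png

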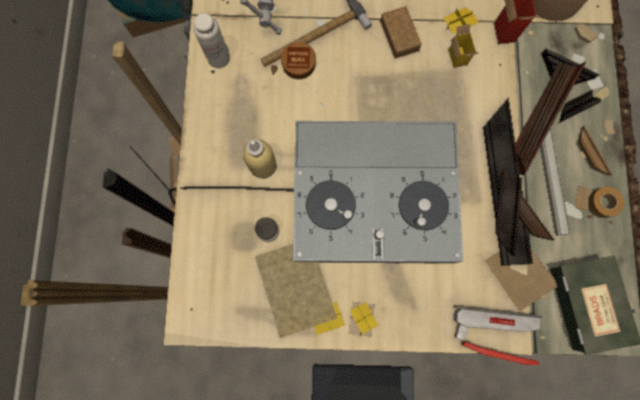

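View pics/scene0.png

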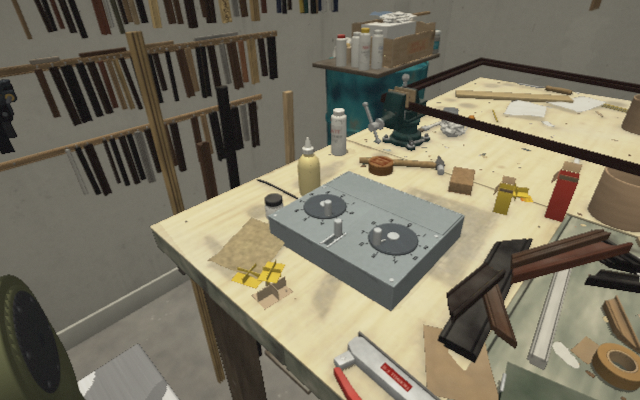

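The top view shows the dials at about (331,205) and (423,205). The left knob is at (347,214), the right knob at (421,221) and the bolt knob at (378,236). I'll refine these with ellipse fits and a zoom.

Run:
```python
from h import *
p=eyes.read_camera('top')
cv2.imwrite('pics/top1.png',cv2.resize(p['pixels'][110:270,285:470,::-1],None,fx=4,fy=4,interpolation=cv2.INTER_CUBIC)[:600])
C={}
for k in ['left_dial','right_dial']:
    m=models.cut_out(p,k)[0]['pixels'].astype(np.uint8)
    c=max(cv2.findContours(m,0,1)[0],key=len)
    h=cv2.convexHull(c)[:,0]
    P=np.array([atz(p,q,.066)[:2] for q in h]).astype(np.float32)
    e=cv2.fitEllipse(P); print(k,e,cv2.minEnclosingCircle(P)); C[k]=np.array(e[0])
m=models.cut_out(p,'strongbox')[0]['pixels'].astype(np.uint8)
c=max(cv2.findContours(m,0,1)[0],key=len)
P=np.array([atz(p,q[0],.06)[:2] for q in c]).astype(np.float32)
print('box',cv2.minAreaRect(P))
d=C['left_dial']-C['right_dial'];print(d,np.linalg.norm(d),np.degrees(np.arctan2(d[1],d[0]))-90,(C['left_dial']+C['right_dial'])/2)
w=eyes.read_camera('wrist');print(w['origin'],w['orientation'])
```

```text
left_dial ((0.590211808681488, 0.1426706612110138), (0.09867220371961594, 0.10022474825382233), 162.75555419921875) ((0.5900044441223145, 0.14254099130630493), 0.05059253051877022)
right_dial ((0.6255429983139038, 0.05349340662360191), (0.3509764075279236, 0.5767769813537598), 92.93126678466797) ((0.6216671466827393, 0.05319587513804436), 0.2134062945842743)
box ((0.6238852739334106, 0.052178189158439636), (0.28905969858169556, 0.3297399580478668), 1.1158809661865234)
[-0.03533119  0.08917725] 0.09592119524166594 21.61300511032016 [0.6078774  0.09808203]
[0.0795254  0.6477437  0.38534207] [ 1.65564313e+02 -3.16714987e-02  7.70564119e+01]
```

View pics/top1.png

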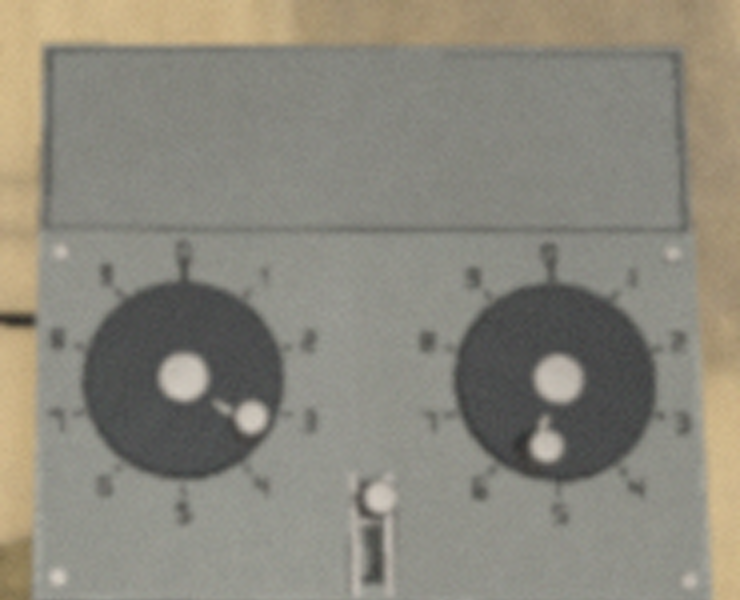

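Run:
```python
from h import *
p=eyes.read_camera('top')
def c(u,v): return [285+(u+.5)/4-.5,110+(v+.5)/4-.5]
L=atz(p,c(183.5,380.5),.066)[:2];Rr=atz(p,c(555.5,381),.066)[:2]
d=L-Rr;yaw=np.arctan2(d[1],d[0])-np.pi/2;O=(L+Rr)/2
print('L',L,'R',Rr,np.linalg.norm(d),'yaw',np.degrees(yaw),'O',O)
for n,q in dict(bl=(60,252),br=(673,253),fl=(58,577),fr=(690,580)).items(): print(n,atz(p,c(*q),.06)[:2])
M=np.array([[np.cos(yaw),-np.sin(yaw)],[np.sin(yaw),np.cos(yaw)]])
for n,q,z,D in [('lk',(252,417),.1,L),('rk',(547,445),.1,Rr),('bk',(381,496),.098,O)]:
    w=atz(p,c(*q),z)[:2];b=M.T@(w-D);a=np.degrees(np.arctan2(b[1],b[0]))
    print(n,w,'rel',b,np.linalg.norm(b),'ang',a,'num',(-a/36)%10)
a=np.radians(108)
print('marks',L+M@[.04*np.cos(a),.04*np.sin(a)],Rr+M@[.04*np.cos(a),-.04*np.sin(a)],'bolt',O+M@[-.062,0])
```

```text
L [0.58872776 0.14290077] R [ 0.59321611 -0.04009313] 0.1830489322100681 yaw 1.4050305968689658 O [0.59097193 0.05140382]
bl [0.65378234 0.20616846]
br [ 0.66117155 -0.10132302]
fl [0.49122988 0.20168188]
fr [ 0.49780386 -0.10503395]
lk [0.5658377  0.11083037] rel [-0.02366954 -0.03149949] 0.03940133264579522 ang -126.92215857552358 num 3.5256155159867664
rk [ 0.55608482 -0.02828897] rel [-0.03683068  0.01271107] 0.03896242656265715 ang 160.95932903412523 num 5.528907526829855
bk [0.5301518  0.04959114] rel [-0.06084629 -0.00032083] 0.06084714055941595 ang -179.6978948153709 num 4.991608189315858
marks [0.575438   0.18062851] [ 0.58179194 -0.07842704] bolt [0.52899057 0.04988358]
```

drive_tool(angular=[[0,0,0],[0,0,0],[0,0,0],[0,0,0],[0,0,0],[0,0,0],[0,0,0],[0,0,0],[0,0,0.142],[0,0,0.142],[0,0,0.142],[0,0,0.142],[0,0,0.142],[0,0,0.142],[0,0,0.142],[0,0,0.142],[0,0,0.142],[0,0,0.142],[0,0,0.142],[0,0,0.142]], delta_pos=[[-2.7,-3,0],[-2.7,-3,0],[-2.7,-3,0],[-2.7,-3,0],[-2.7,-3,0],[-2.7,-3,0],[-2.7,-3,0],[-2.7,-3,0],[0,0,0],[0,0,0],[0,0,0],[0,0,0],[0,0,0],[0,0,0],[0,0,0],[0,0,0],[0,0,0],[0,0,0],[0,0,0],[0,0,0]], gripper=[5,5,5,5,5,5,5,5,5,5,5,5,5,5,5,5,5,5,5,5], squeeze=10)

```text
time_s: 3.2
tool_pos: [0.3024, 0.3513, 0.2031]
tool_rot: [180.0, -0.0, 69.1]
force: [0.1, -0.9, -0.5]
grip_width: 0.0499
grasp_force: 0.0
```

drive_tool(angular=[[0,0,0.14],[0,0,0.14],[0,0,0.14],[0,0,0],[0,0,0],[0,0,0],[0,0,0],[0,0,0],[0,0,0],[0,0,0],[0,0,0],[0,0,0],[0,0,0],[0,0,0],[0,0,0]], delta_pos=[[0,0,0],[0,0,0],[0,0,0],[0.17,3.96,0],[0.17,3.96,0],[0.17,3.96,0],[0.17,3.96,0],[0.17,3.96,0],[0.17,3.96,0],[0.17,3.96,0],[0.17,3.96,0],[0.17,3.96,0],[0,0,3],[0,0,2.8],[0,0,0]], gripper=[5,5,5,5,5,5,5,5,5,5,5,5,5,5,5])

```text
time_s: 4.7
tool_pos: [0.5639, 0.1109, 0.141]
tool_rot: [-179.8, 0.4, 45.3]
force: [-0.7, -0.6, -0.8]
grip_width: 0.0503
grasp_force: 0.0
```

Run:
```python
from h import *
p=eyes.read_camera('wrist');save(p,'w1.png')
o=telemetry.get_obs();print(o['tool_pos'],o['tool_rot'],o['qpos'])
Rm,t=rotm(p['orientation']),np.array(p['origin'])
def proj(P):
    q=p['mtx']@(Rm.T@(np.array(P)-t));return q[:2]/q[2]
print(proj([.5651,.1105,.1]),proj([.5887,.1429,.066]),proj(o['tool_pos']))
for r in models.search_frame(p,'left_knob')[:3]: print(r['p'],r['centre'],atz(p,r['centre'],.09))
```

```text
[0.5652885  0.11151323 0.14337465] [-179.89785335    0.19827935   45.37355026] [-34.35557529  12.0504167   23.46156901  99.0667853   -5.04197235
  70.14663758 -54.2486801 ]
[318.34786889 214.86875523] [310.66904199 153.33596988] [317.36101715 235.13302577]
0.65 [319.6, 206.7] [0.56803221 0.11215986 0.09      ]
```

View pics/w1.png

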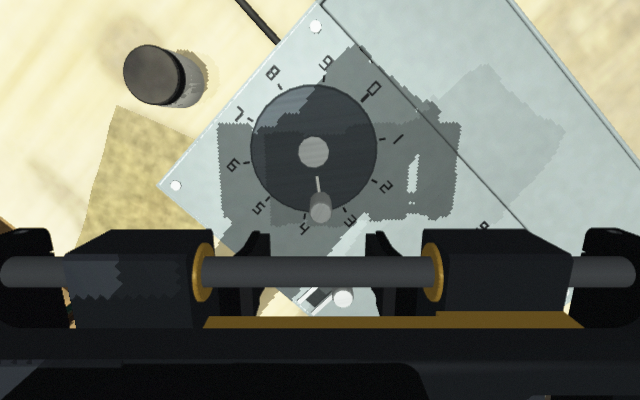

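The knob is at (320,213), centred between the fingers at (250–385, ~250). Lower and grip.

drive_tool(angular=[[0,0,0],[0,0,0],[0,0,0],[0,0,0],[0,0,0],[0,0,0],[0,0,0],[0,0,0],[0,0,0]], delta_pos=[[0,0,2],[0,0,2],[0,0,1.5],[0,0,0],[0,0,0],[0,0,0],[0,0,0],[0,0,0],[0,0,0]], gripper=[5,5,5,5,1,1,1,1,1], squeeze=6)

```text
time_s: 5.7
tool_pos: [0.567, 0.1118, 0.0903]
tool_rot: [180.0, -0.0, 45.4]
force: [-0.1, -0.2, 0.5]
grip_width: 0.0182
grasp_force: 0.0
```

```bash
cat >> h.py <<'E'
def arc(C,a0,a1,n,yaw,r=.04):
    a=np.radians(np.linspace(a0,a1,n+1));P=np.array(C)+r*np.c_[np.cos(a),np.sin(a)]
    return tow(np.diff(P,axis=0),yaw),P[-1]
def tow(d,yaw):
    y=np.radians(yaw);d=np.atleast_2d(d)
    return np.round(100*np.c_[d@[np.cos(y),np.sin(y)],d@[np.sin(y),-np.cos(y)]],2).tolist()
Lc=np.array([.5887,.1429]);Rc=np.array([.5932,-.0401])
E
python3 - <<'E'
from h import *
o=telemetry.get_obs();print(o['tool_pos'],o['grip_width'],o['grasp_force'],o['force'])
d=o['tool_pos'][:2]-Lc;print(np.hypot(*d),np.degrees(np.arctan2(d[1],d[0])))
print(arc(Lc,-126,-202,15,45.4))
E
```

```text
[0.56695182 0.11180513 0.09025951] 0.018153464297886585 0.0 [-0.08716602 -0.15573761  0.4632628 ]
0.037945673129638896 -124.96947218146936
([[-0.04, -0.35], [-0.01, -0.35], [0.03, -0.35], [0.06, -0.35], [0.09, -0.34], [0.12, -0.33], [0.15, -0.32], [0.17, -0.31], [0.2, -0.29], [0.23, -0.27], [0.25, -0.25], [0.27, -0.23], [0.29, -0.2], [0.31, -0.18], [0.32, -0.15]], array([0.55161265, 0.15788426]))
```

drive_tool(angular=[[0,0,0],[0,0,0],[0,0,0],[0,0,0],[0,0,0],[0,0,0],[0,0,0],[0,0,0],[0,0,0],[0,0,0],[0,0,0],[0,0,0],[0,0,0],[0,0,0],[0,0,0],[0,0,0],[0,0,0],[0,0,0],[0,0,0]], delta_pos=[[-0.1,0,0],[0,0,0],[-0.04,-0.35,0],[-0.01,-0.35,0],[0.03,-0.35,0],[0.06,-0.35,0],[0.09,-0.34,0],[0.12,-0.33,0],[0.15,-0.32,0],[0.17,-0.31,0],[0.2,-0.29,0],[0.23,-0.27,0],[0.25,-0.25,0],[0.27,-0.23,0],[0.29,-0.2,0],[0.31,-0.18,0],[0.32,-0.15,0],[0,0,0],[0,0,0]], gripper=[1,1,1,1,1,1,1,1,1,1,1,1,1,1,1,1,1,1,1], squeeze=6)

```text
time_s: 7.6
tool_pos: [0.5528, 0.1584, 0.0898]
tool_rot: [180.0, 0.0, 45.4]
force: [-0.5, 0.2, -0.0]
grip_width: 0.0099
grasp_force: 0.0
```

Run:
```python
from h import *
p=eyes.read_camera('wrist');q=eyes.read_camera('scene')
im=np.hstack([cv2.resize(p['pixels'][100:400,140:500],(400,333)),cv2.resize(q['pixels'][120:290,240:444],(400,333),interpolation=cv2.INTER_CUBIC)])
cv2.imwrite('pics/w2.png',im[:,:,::-1])
```

```text
(no output)
```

View pics/w2.png

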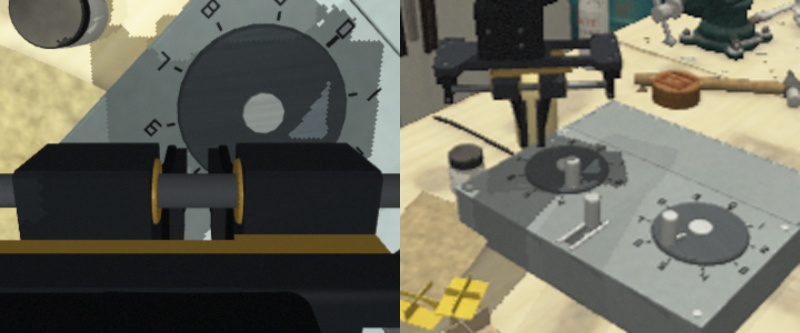

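Run:
```python
from h import *
q=eyes.read_camera('scene');t=eyes.read_camera('top')
def proj(p,P):
    x=p['mtx']@(rotm(p['orientation']).T@(np.array(P)-p['origin']));return x[:2]/x[2]
for P in [(.5651,.1105,.1),(.5651,.1105,.066),(.5887,.1429,.066),(.5528,.1584,.1),(.5532,.-.0,.1)] if 0 else [(.5651,.1105,.1),(.5651,.1105,.066),(.5887,.1429,.066),(.5528,.1584,.076),(.553,-.0275,.1),(.553,-.0275,.066),(.529,.0499,.098),(.5932,-.0401,.066)]: print(P,'scene',proj(q,P).round(1),'top',proj(t,P).round(1))
a=cv2.resize(q['pixels'][180:260,300:430],None,fx=4,fy=4,interpolation=cv2.INTER_CUBIC)
b=cv2.resize(t['pixels'][180:260,300:360],None,fx=4,fy=4,interpolation=cv2.INTER_CUBIC)
cv2.imwrite('pics/s3.png',np.hstack([a,b])[:,:,::-1])
```

```text
File "<stdin>", line 5
    for P in [(.5651,.1105,.1),(.5651,.1105,.066),(.5887,.1429,.066),(.5528,.1584,.1),(.5532,.-.0,.1)] if 0 else [(.5651,.1105,.1),(.5651,.1105,.066),(.5887,.1429,.066),(.5528,.1584,.076),(.553,-.0275,.1),(.553,-.0275,.066),(.529,.0499,.098),(.5932,-.0401,.066)]: print(P,'scene',proj(q,P).round(1),'top',proj(t,P).round(1))
                                                                                             ^
SyntaxError: invalid syntax
```

Run:
```python
from h import *
q=eyes.read_camera('scene');t=eyes.read_camera('top')
def proj(p,P):
    x=p['mtx']@(rotm(p['orientation']).T@(np.array(P)-p['origin']));return x[:2]/x[2]
for P in [(.5651,.1105,.1),(.5651,.1105,.066),(.5887,.1429,.066),(.5528,.1584,.076),(.553,-.0275,.1),(.553,-.0275,.066),(.529,.0499,.098),(.5932,-.0401,.066)]: print(P,'scene',proj(q,P).round(1),'top',proj(t,P).round(1))
a=cv2.resize(q['pixels'][180:260,300:430],None,fx=4,fy=4,interpolation=cv2.INTER_CUBIC)
b=cv2.resize(t['pixels'][180:260,300:360],None,fx=4,fy=4,interpolation=cv2.INTER_CUBIC)
cv2.imwrite('pics/s3.png',np.hstack([a,b])[:,:,::-1])
```

```text
(0.5651, 0.1105, 0.1) scene [327.7 201.3] top [347.8 214.3]
(0.5651, 0.1105, 0.066) scene [327.9 214.4] top [346.8 217. ]
(0.5887, 0.1429, 0.066) scene [324.5 204.7] top [330.5 204.8]
(0.5528, 0.1584, 0.076) scene [308.4 205. ] top [322.2 221.9]
(0.553, -0.0275, 0.1) scene [376.5 229.6] top [421.  222.5]
(0.553, -0.0275, 0.066) scene [375.6 243.6] top [417.4 225. ]
(0.529, 0.0499, 0.098) scene [337.7 220.3] top [379.7 234.2]
(0.5932, -0.0401, 0.066) scene [392.7 236.7] top [423.5 204.9]
```

View pics/s3.png

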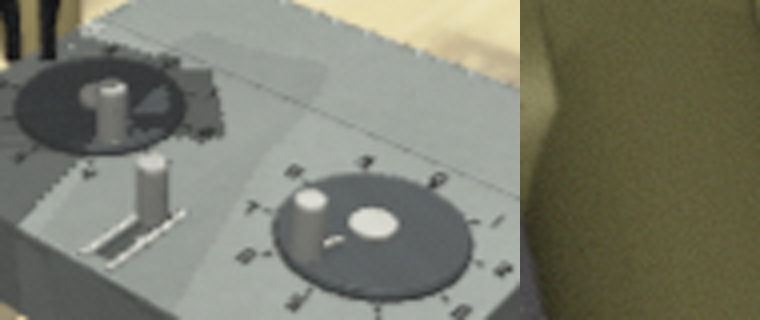

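Run:
```python
from h import *
q=eyes.read_camera('scene')
a=q['pixels'][140:230,270:350].astype(float)/255
a=(np.clip(a,0,1)**.45*255).astype(np.uint8)
cv2.imwrite('pics/s4.png',cv2.resize(a,None,fx=6,fy=6,interpolation=cv2.INTER_CUBIC)[:,:,::-1])
o=telemetry.get_obs();print(o['tool_pos'],o['tool_rot'],o['grip_width'],o['qpos'],o['force'])
```

```text
[0.55276719 0.15822446 0.08988756] [-1.79998938e+02 -4.66298173e-03  4.53507840e+01] 0.009796024290360422 [-37.34428933  14.42215985  21.53757646 102.70499093  -5.84453353
  63.95635241 -58.50214292] [-0.26134814  0.3876267  -0.45064185]
```

View pics/s4.png

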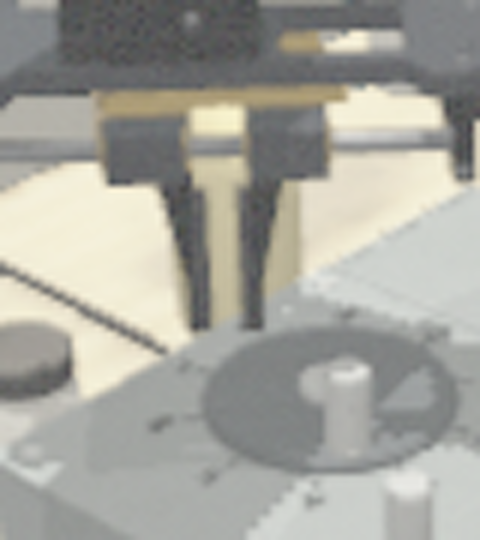

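Run:
```python
from h import *
q=eyes.read_camera('scene');p=eyes.read_camera('wrist');o=telemetry.get_obs()
print(p['mtx'][0,0],p['origin'],p['orientation'])
T=R.from_euler('xyz',o['tool_rot'],degrees=True).as_matrix()
def proj(p,P):
    x=p['mtx']@(rotm(p['orientation']).T@(np.array(P)-p['origin']));return x[:2]/x[2]
for dz in [-.02,-.01,0,.014]: print('tip dz',dz,[proj(p,o['tool_pos']+T@[0,s*.025,dz]).round(1) for s in(1,-1)],proj(q,o['tool_pos']+T@[0,0,dz]).round(1))
for z in [.066,.076,.09,.102]: print(z,atz(q,(307.5,194.7),z))
print(env.finger_overhang, [a for a in dir(env) if a[0]!='_'])
```

```text
328.91642093910764 [0.59999471 0.20538155 0.27236118] [ 1.65686567e+02 -3.74504320e-02 -4.46553183e+01]
tip dz -0.02 [array([363.5, 249. ]), array([268.9, 249. ])] [307.8 192. ]
tip dz -0.01 [array([361. , 242.1]), array([271.5, 242.2])] [308.  195.9]
tip dz 0 [array([358.8, 236. ]), array([273.8, 236. ])] [308.2 199.7]
tip dz 0.014 [array([356.1, 228.3]), array([276.6, 228.3])] [308.4 205. ]
0.066 [0.59367508 0.2034611  0.066     ]
0.076 [0.58246335 0.19142983 0.076     ]
0.09 [0.56676692 0.17458605 0.09      ]
0.102 [0.55331284 0.16014852 0.102     ]
0.014 ['PlanningError', 'finger_overhang', 'sign_off']
```

The fingertips are about 13 mm behind the TCP rather than ahead of it: they show at scene (307.5,195), i.e. z≈0.102. So the grip closed above the knob, and the knob hasn't moved. I'll go back and descend deeper, checking the force as I go.

drive_tool(angular=[[0,0,0],[0,0,0],[0,0,0],[0,0,0],[0,0,0],[0,0,0],[0,0,0],[0,0,0],[0,0,0],[0,0,0]], delta_pos=[[0,0,-1],[0,0,-1],[-0.84,1.41,0],[-0.84,1.41,0],[-0.84,1.41,0],[0,0,0],[0,0,1.5],[0,0,1],[0,0,0.8],[0,0,0]], gripper=[5,5,5,5,5,5,5,5,5,5])

```text
time_s: 8.95
tool_pos: [0.5635, 0.1113, 0.0747]
tool_rot: [-179.9, 0.2, 45.4]
force: [-0.5, -0.6, -0.1]
grip_width: 0.0502
grasp_force: 0.0
```

drive_tool(angular=[[0,0,0],[0,0,0],[0,0,0],[0,0,0],[0,0,0],[0,0,0],[0,0,0],[0,0,0],[0,0,0],[0,0,0]], delta_pos=[[0,0,0.6],[0,0,0.6],[0,0,0],[0,0,0],[0,0,0],[0,0,0],[0,0,0],[0,0,0],[0,0,0],[0,0,0]], gripper=[5,5,5,1,1,1,1,1,1,1], squeeze=6)

```text
time_s: 9.95
tool_pos: [0.5654, 0.1107, 0.0651]
tool_rot: [180.0, -0.0, 45.4]
force: [-0.2, -1.6, -0.1]
grip_width: 0.0167
grasp_force: 6.0
```

drive_tool(angular=[[0,0,0],[0,0,0],[0,0,0],[0,0,0],[0,0,0],[0,0,0],[0,0,0],[0,0,0],[0,0,0],[0,0,0],[0,0,0],[0,0,0],[0,0,0],[0,0,0],[0,0,0],[0,0,0]], delta_pos=[[-0.04,-0.35,0],[-0.01,-0.35,0],[0.03,-0.35,0],[0.06,-0.35,0],[0.09,-0.34,0],[0.12,-0.33,0],[0.15,-0.32,0],[0.17,-0.31,0],[0.2,-0.29,0],[0.23,-0.27,0],[0.25,-0.25,0],[0.27,-0.23,0],[0.29,-0.2,0],[0.31,-0.18,0],[0.32,-0.15,0],[0,0,0]], gripper=[1,1,1,1,1,1,1,1,1,1,1,1,1,1,1,1])

```text
time_s: 11.55
tool_pos: [0.5527, 0.1572, 0.0651]
tool_rot: [179.9, 0.0, 45.3]
force: [4.6, -2.6, -1.0]
grip_width: 0.0164
grasp_force: 6.0
```

```bash
cat >> h.py <<'E'
def st(C):
    o=telemetry.get_obs();d=o['tool_pos'][:2]-C;a=np.arctan2(d[1],d[0]);f=np.array(o['force'])
    print('r',np.hypot(*d).round(4),'ang',np.degrees(a).round(1),'Ft',(f[:2]@[-np.sin(a),np.cos(a)]).round(2),'F',f.round(2),o['grip_width'],o['grasp_force'],o['tool_rot'][2],o['time_s'])
E
python3 - <<'E'
from h import *
st(Lc);print(arc(Lc,-202,-270,24,45.4))
E
```

```text
r 0.0388 ang 158.4 Ft 0.73 F [ 4.55 -2.59 -1.01] 0.01643358560079327 5.999844040852622 45.34551225927212 11.55
([[0.18, -0.07], [0.19, -0.06], [0.19, -0.05], [0.19, -0.04], [0.19, -0.03], [0.2, -0.02], [0.2, -0.01], [0.2, -0.0], [0.2, 0.01], [0.2, 0.01], [0.2, 0.02], [0.19, 0.03], [0.19, 0.04], [0.19, 0.05], [0.19, 0.06], [0.18, 0.07], [0.18, 0.08], [0.18, 0.09], [0.17, 0.1], [0.17, 0.11], [0.16, 0.11], [0.16, 0.12], [0.15, 0.13], [0.14, 0.14]], array([0.5887, 0.1829]))
```

drive_tool(angular=[[0,0,0],[0,0,0],[0,0,0],[0,0,0],[0,0,0],[0,0,0],[0,0,0]], delta_pos=[[0.04,0.11,0],[0.1,-0.04,0],[0.1,-0.03,0],[0.1,-0.03,0],[0.1,-0.03,0],[0.1,-0.02,0],[0.1,-0.02,0]], gripper=[1,1,1,1,1,1,1], squeeze=3.5)

```text
time_s: 12.25
tool_pos: [0.5558, 0.1633, 0.065]
tool_rot: [-180.0, 0.0, 45.4]
force: [0.8, -3.3, 4.0]
grip_width: 0.0167
grasp_force: 3.5
```

```bash
python3 -c "
from h import *
st(Lc)"
```

```text
r 0.0387 ang 148.3 Ft 2.34 F [ 0.82 -3.26  4.03] 0.01670253241942908 3.502151757274987 45.37570148965133 12.25
```

drive_tool(angular=[[0,0,0],[0,0,0],[0,0,0],[0,0,0]], delta_pos=[[0.1,0.01,0],[0.1,0.01,0],[0.1,0.01,0],[0.1,0.02,0]], gripper=[1,1,1,1])

```text
time_s: 12.65
tool_pos: [0.5582, 0.1665, 0.0646]
tool_rot: [-179.9, 0.0, 45.4]
force: [-2.4, -0.7, 4.3]
grip_width: 0.0169
grasp_force: 3.5
```

```bash
python3 -c "
from h import *
st(Lc)"
```

```text
r 0.0386 ang 142.2 Ft 1.98 F [-2.39 -0.65  4.3 ] 0.016857481284490595 3.501179265342114 45.40814240860043 12.65
```

drive_tool(angular=[[0,0,0],[0,0,0],[0,0,0],[0,0,0]], delta_pos=[[0.1,-0.01,0],[0.1,0,0],[0.1,0,0],[0.1,0,0]], gripper=[1,1,1,1])

```text
time_s: 13.05
tool_pos: [0.5611, 0.1696, 0.0645]
tool_rot: [-179.9, 0.0, 45.4]
force: [-4.4, 1.9, 3.5]
grip_width: 0.0169
grasp_force: 3.5
```

```bash
python3 -c "
from h import *
st(Lc)"
```

```text
r 0.0384 ang 136.0 Ft 1.66 F [-4.41  1.95  3.54] 0.01686109653816457 3.4991682712279726 45.40532539510947 13.05
```

drive_tool(angular=[[0,0,0],[0,0,0],[0,0,0],[0,0,0]], delta_pos=[[0.1,-0.03,0],[0.1,-0.02,0],[0.1,-0.01,0],[0.1,0,0]], gripper=[1,1,1,1])

```text
time_s: 13.45
tool_pos: [0.5638, 0.1724, 0.0645]
tool_rot: [-179.9, 0.0, 45.4]
force: [-4.6, 2.8, 2.5]
grip_width: 0.0168
grasp_force: 3.5
```

```bash
python3 -c "
from h import *
st(Lc)"
```

```text
r 0.0386 ang 130.1 Ft 1.73 F [-4.64  2.82  2.52] 0.016755405029041385 3.500712356180884 45.38731370118842 13.45
```

drive_tool(angular=[[0,0,0],[0,0,0],[0,0,0],[0,0,0]], delta_pos=[[0.1,-0.05,0],[0.1,-0.03,0],[0.1,0.01,0],[0.1,0.02,0]], gripper=[1,1,1,1])

```text
time_s: 13.85
tool_pos: [0.5665, 0.1751, 0.0646]
tool_rot: [-180.0, 0.0, 45.4]
force: [-4.0, 1.7, 1.3]
grip_width: 0.0166
grasp_force: 3.5
```

```bash
python3 -c "
from h import *
st(Lc)"
```

```text
r 0.0391 ang 124.6 Ft 2.34 F [-4.04  1.72  1.35] 0.016579209128236638 3.499638892171788 45.36504871990844 13.85
```

drive_tool(angular=[[0,0,0],[0,0,0],[0,0,0],[0,0,0]], delta_pos=[[0.1,0,0],[0.1,0,0],[0.1,0.01,0],[0.1,0.02,0]], gripper=[1,1,1,1])

```text
time_s: 14.25
tool_pos: [0.5698, 0.1783, 0.0647]
tool_rot: [-180.0, -0.0, 45.4]
force: [-3.2, 3.2, -1.8]
grip_width: 0.016
grasp_force: 3.4
```

```bash
python3 -c "
from h import *
st(Lc)"
```

```text
r 0.0401 ang 118.1 Ft 1.3 F [-3.21  3.24 -1.83] 0.016006313916416093 3.394693685936545 45.38704880906433 14.25
```

Run:
```python
from h import *
q=eyes.read_camera('scene')
def proj(p,P):
    x=p['mtx']@(rotm(p['orientation']).T@(np.array(P)-p['origin']));return x[:2]/x[2]
for a in (118,125,132,140,150): 
    k=Lc+.04*np.array([np.cos(np.radians(a)),np.sin(np.radians(a))]);b=proj(q,(*k,.066))
    print(a,((b-[270,140])*8).round(),((proj(q,(*k,.1))-[270,140])*8).round())
a=q['pixels'][140:215,270:360].astype(float)/255
cv2.imwrite('pics/s5.png',cv2.resize((a**.45*255).astype(np.uint8),None,fx=8,fy=8,interpolation=cv2.INTER_CUBIC)[:,:,::-1])
```

```text
118 [303. 500.] [297. 399.]
125 [299. 509.] [293. 407.]
132 [296. 518.] [291. 416.]
140 [297. 529.] [291. 427.]
150 [301. 542.] [295. 439.]
```

View pics/s5.png

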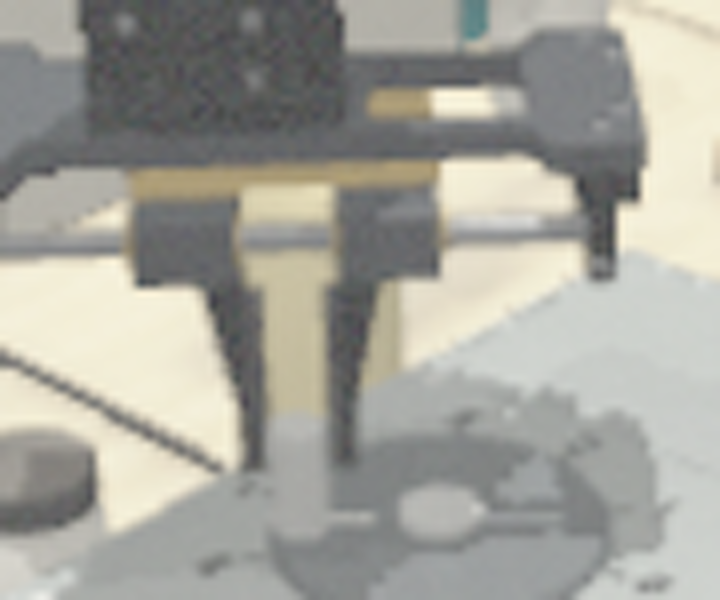

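The knob still stands at about 135° (base at crop (300,530)), while the tool has slipped ahead to 118°. I'll re-centre on it and grip a bit harder.

drive_tool(angular=[[0,0,0],[0,0,0],[0,0,0],[0,0,0],[0,0,0],[0,0,0],[0,0,0],[0,0,0],[0,0,0]], delta_pos=[[0,0,0],[0,0,0],[-0.4,-0.05,0],[-0.4,-0.05,0],[-0.4,-0.05,0],[0,0,0],[0,0,0],[0,0,0],[0,0,0]], gripper=[2.8,2.8,2.8,2.8,2.8,1,1,1,1], squeeze=9)

```text
time_s: 15.2
tool_pos: [0.5608, 0.1697, 0.0651]
tool_rot: [179.9, -0.0, 45.4]
force: [1.2, -1.9, 0.1]
grip_width: 0.0164
grasp_force: 9.0
```

Run:
```python
from h import *
st(Lc)
for c in ('scene','wrist'):
    q=eyes.read_camera(c)
    for r in models.search_frame(q,'left_knob')[:2]: print(c,r['p'],r['centre'],atz(q,r['centre'],.083))
```

```text
r 0.0387 ang 136.1 Ft 0.51 F [ 1.19 -1.86  0.1 ] 0.016368925856749962 8.999788487361684 45.35527866952265 15.2
scene 0.41 [393.7, 237.3] [ 0.57402471 -0.05379054  0.083     ]
wrist 0.78 [316.8, 243.5] [0.56262885 0.17119435 0.083     ]
```

drive_tool(angular=[[0,0,0],[0,0,0],[0,0,0]], delta_pos=[[0.08,0,0],[0.07,0,0],[0,0,0]], gripper=[1,1,1])

```text
time_s: 15.7
tool_pos: [0.5616, 0.1707, 0.065]
tool_rot: [180.0, 0.0, 45.3]
force: [1.6, -3.8, 2.5]
grip_width: 0.0162
grasp_force: 9.0
```

```bash
python3 -c "
from h import *
st(Lc)"
```

```text
r 0.0388 ang 134.3 Ft 1.55 F [ 1.56 -3.82  2.55] 0.01619276671385689 9.00031063765482 45.348450034913476 15.7
```

drive_tool(angular=[[0,0,0],[0,0,0],[0,0,0]], delta_pos=[[0.08,0.03,0],[0.07,0.02,0],[0,0,0]], gripper=[1,1,1])

```text
time_s: 16.0
tool_pos: [0.563, 0.1719, 0.065]
tool_rot: [180.0, -0.0, 45.4]
force: [0.2, -3.2, 2.7]
grip_width: 0.0165
grasp_force: 9.0
```

```bash
python3 -c "
from h import *
st(Lc)"
```

```text
r 0.0388 ang 131.5 Ft 1.97 F [ 0.19 -3.18  2.74] 0.016477787045049572 9.000761317186061 45.36888960129516 16.0
```

drive_tool(angular=[[0,0,0],[0,0,0],[0,0,0]], delta_pos=[[0.1,0.02,0],[0.1,0.02,0],[0,0,0]], gripper=[1,1,1])

```text
time_s: 16.3
tool_pos: [0.5646, 0.1734, 0.065]
tool_rot: [-180.0, -0.0, 45.4]
force: [0.4, -2.9, 3.4]
grip_width: 0.0164
grasp_force: 9.0
```

```bash
python3 -c "
from h import *
st(Lc)"
```

```text
r 0.0389 ang 128.3 Ft 1.46 F [ 0.39 -2.85  3.43] 0.016418050581706155 9.001056708015085 45.380769150161086 16.3
```

drive_tool(angular=[[0,0,0],[0,0,0],[0,0,0]], delta_pos=[[0.1,0.02,0],[0.1,0.03,0],[0.1,0.02,0]], gripper=[1,1,1])

```text
time_s: 16.6
tool_pos: [0.5668, 0.1752, 0.065]
tool_rot: [-180.0, -0.0, 45.4]
force: [-1.3, -2.4, 5.4]
grip_width: 0.0166
grasp_force: 9.0
```

```bash
python3 -c "
from h import *
st(Lc)
q=eyes.read_camera('wrist')
for r in models.search_frame(q,'left_knob')[:2]: print(r['p'],r['centre'],atz(q,r['centre'],.083))"
```

```text
r 0.039 ang 124.1 Ft 2.44 F [-1.32 -2.4   5.43] 0.0165760267001851 9.001630914408452 45.384003833223005 16.6
0.79 [319.9, 240.6] [0.57102852 0.17662722 0.083     ]
```

drive_tool(angular=[[0,0,0],[0,0,0],[0,0,0]], delta_pos=[[0.1,0.03,0],[0.1,0.03,0],[0.1,0.03,0]], gripper=[1,1,1])

```text
time_s: 17.0
tool_pos: [0.5695, 0.1769, 0.065]
tool_rot: [-179.9, -0.0, 45.4]
force: [-2.9, -0.7, 6.1]
grip_width: 0.0165
grasp_force: 9.0
```

```bash
python3 -c "
from h import *
st(Lc)"
```

```text
r 0.0391 ang 119.5 Ft 2.87 F [-2.9  -0.71  6.06] 0.016476013268539626 9.001698946158285 45.39189280997613 17.0
```

drive_tool(angular=[[0,0,0],[0,0,0],[0,0,0]], delta_pos=[[0.1,0.02,0],[0.1,0.02,0],[0,0,0]], gripper=[1,1,1])

```text
time_s: 17.3
tool_pos: [0.5714, 0.178, 0.065]
tool_rot: [-180.0, -0.0, 45.4]
force: [-1.8, -0.5, 3.3]
grip_width: 0.0161
grasp_force: 9.0
```

```bash
python3 -c "
from h import *
st(Lc)"
```

```text
r 0.0391 ang 116.2 Ft 1.85 F [-1.79 -0.55  3.28] 0.016126729172030292 9.00115339045442 45.39384136431604 17.3
```

Still free. Continue.

drive_tool(angular=[[0,0,0],[0,0,0],[0,0,0]], delta_pos=[[0.1,0.03,0],[0.1,0.03,0],[0.08,0.03,0]], gripper=[1,1,1])

```text
time_s: 17.6
tool_pos: [0.5738, 0.1792, 0.0649]
tool_rot: [-180.0, -0.0, 45.4]
force: [-1.1, -1.5, 5.3]
grip_width: 0.0168
grasp_force: 9.0
```

```bash
python3 -c "
from h import *
st(Lc)"
```

```text
r 0.0393 ang 112.3 Ft 1.57 F [-1.1  -1.46  5.3 ] 0.016840642555002436 9.001489289439633 45.38967666001346 17.6
```

drive_tool(angular=[[0,0,0],[0,0,0],[0,0,0]], delta_pos=[[0.09,0.04,0],[0.09,0.04,0],[0.09,0.05,0]], gripper=[1,1,1])

```text
time_s: 17.9
tool_pos: [0.5766, 0.1803, 0.0649]
tool_rot: [-179.9, -0.0, 45.4]
force: [-1.2, -1.8, 5.5]
grip_width: 0.0163
grasp_force: 9.0
```

```bash
python3 -c "
from h import *
st(Lc)
q=eyes.read_camera('wrist')
for r in models.search_frame(q,'left_knob')[:2]: print(r['p'],r['centre'],atz(q,r['centre'],.083))"
```

```text
r 0.0393 ang 108.0 Ft 1.72 F [-1.22 -1.81  5.53] 0.016262851928236146 9.001451900257962 45.388268311871485 17.9
0.9 [321.8, 242.7] [0.58066981 0.18025487 0.083     ]
```

drive_tool(angular=[[0,0,0],[0,0,0],[0,0,0]], delta_pos=[[0.09,0.05,0],[0.09,0.05,0],[0.08,0.05,0]], gripper=[1,1,1])

```text
time_s: 18.3
tool_pos: [0.5794, 0.1813, 0.0649]
tool_rot: [-179.9, -0.0, 45.4]
force: [-2.0, -1.3, 6.4]
grip_width: 0.0167
grasp_force: 9.0
```

```bash
python3 -c "
from h import *
st(Lc)"
```

```text
r 0.0395 ang 103.6 Ft 2.27 F [-2.02 -1.32  6.37] 0.01667319459218355 9.001690851213198 45.39434925645448 18.3
```

drive_tool(angular=[[0,0,0],[0,0,0],[0,0,0]], delta_pos=[[0.08,0.06,0],[0.08,0.06,0],[0.08,0.06,0]], gripper=[1,1,1])

```text
time_s: 18.6
tool_pos: [0.5824, 0.182, 0.065]
tool_rot: [-179.9, -0.0, 45.4]
force: [-2.3, -0.6, 6.2]
grip_width: 0.016
grasp_force: 9.0
```

```bash
python3 -c "
from h import *
st(Lc)"
```

```text
r 0.0396 ang 99.2 Ft 2.4 F [-2.34 -0.56  6.22] 0.016020971473118553 9.001420745051973 45.40345489417205 18.6
```

drive_tool(angular=[[0,0,0],[0,0,0],[0,0,0]], delta_pos=[[0.08,0.06,0],[0.08,0.06,0],[0.07,0.07,0]], gripper=[1,1,1])

```text
time_s: 18.9
tool_pos: [0.5855, 0.1824, 0.065]
tool_rot: [-179.9, -0.0, 45.4]
force: [-2.8, 0.3, 4.4]
grip_width: 0.0167
grasp_force: 9.0
```

```bash
python3 -c "
from h import *
st(Lc)"
```

```text
r 0.0397 ang 94.7 Ft 2.74 F [-2.77  0.26  4.4 ] 0.016681983725395526 9.001283468215888 45.405529677421576 18.9
```

drive_tool(angular=[[0,0,0],[0,0,0],[0,0,0]], delta_pos=[[0.07,0.07,0],[0.07,0.07,0],[0,0,0]], gripper=[1,1,1])

```text
time_s: 19.2
tool_pos: [0.5881, 0.1826, 0.065]
tool_rot: [-180.0, -0.1, 45.4]
force: [0.5, 3.0, 3.5]
grip_width: 0.0162
grasp_force: 9.0
```

```bash
python3 -c "
from h import *
st(Lc)
q=eyes.read_camera('wrist')
for r in models.search_frame(q,'left_knob')[:2]: print(r['p'],r['centre'],atz(q,r['centre'],.083))"
```

```text
r 0.0397 ang 90.8 Ft -0.51 F [0.47 3.01 3.47] 0.016176010661150313 9.000277058767097 45.40720585801136 19.2
0.86 [320.1, 244.1] [0.5909551  0.18259163 0.083     ]
```

drive_tool(angular=[[0,0,0],[0,0,0],[0,0,0]], delta_pos=[[0.07,0.06,0],[0.05,0.05,0],[0,0,0]], gripper=[1,1,1])

```text
time_s: 19.6
tool_pos: [0.5892, 0.1826, 0.065]
tool_rot: [-179.9, -0.1, 45.4]
force: [-0.7, 4.8, 4.1]
grip_width: 0.0163
grasp_force: 9.0
```

```bash
python3 -c "
from h import *
st(Lc)"
```

```text
r 0.0397 ang 89.2 Ft 0.73 F [-0.66  4.76  4.08] 0.016344792194318364 9.000172563173692 45.40488356363247 19.6
```

drive_tool(angular=[[0,0,0],[0,0,0],[0,0,0]], delta_pos=[[0.06,0.02,0],[0.06,0.03,0],[0,0,0]], gripper=[1,1,1])

```text
time_s: 19.9
tool_pos: [0.5905, 0.1825, 0.065]
tool_rot: [-180.0, -0.0, 45.4]
force: [-1.1, 4.6, 5.1]
grip_width: 0.0164
grasp_force: 9.0
```

```bash
python3 -c "
from h import *
st(Lc)"
```

```text
r 0.0397 ang 87.4 Ft 1.34 F [-1.13  4.59  5.15] 0.016395857905934955 9.001572775378008 45.3887408628299 19.9
```

drive_tool(angular=[[0,0,0],[0,0,0],[0,0,0]], delta_pos=[[0.08,0.05,0],[0.07,0.06,0],[0,0,0]], gripper=[1,1,1])

```text
time_s: 20.2
tool_pos: [0.5926, 0.1825, 0.065]
tool_rot: [-180.0, -0.0, 45.4]
force: [-0.9, 5.6, 4.9]
grip_width: 0.0163
grasp_force: 9.0
```

```bash
python3 -c "
from h import *
st(Lc)"
```

```text
r 0.0398 ang 84.3 Ft 1.5 F [-0.94  5.64  4.88] 0.01627517896509195 9.002230931200756 45.36981125587502 20.2
```

drive_tool(angular=[[0,0,0],[0,0,0],[0,0,0]], delta_pos=[[0.09,0.04,0],[0.08,0.05,0],[0,0,0]], gripper=[1,1,1])

```text
time_s: 20.5
tool_pos: [0.5946, 0.1824, 0.065]
tool_rot: [180.0, -0.0, 45.4]
force: [0.6, 4.3, 5.7]
grip_width: 0.0166
grasp_force: 9.0
```

```bash
python3 -c "
from h import *
st(Lc)
q=eyes.read_camera('wrist')
for r in models.search_frame(q,'left_knob')[:2]: print(r['p'],r['centre'],atz(q,r['centre'],.083))"
```

```text
r 0.0399 ang 81.5 Ft -0.01 F [0.65 4.29 5.73] 0.01661063273532324 9.002509822439606 45.35377388968335 20.5
0.72 [317.9, 242.1] [0.59743958 0.18399726 0.083     ]
```

drive_tool(angular=[[0,0,0],[0,0,0],[0,0,0]], delta_pos=[[0.07,0.07,0],[0.06,0.07,0],[0,0,0]], gripper=[1,1,1])

```text
time_s: 20.9
tool_pos: [0.5964, 0.1822, 0.065]
tool_rot: [180.0, 0.0, 45.3]
force: [-0.1, 3.9, 5.1]
grip_width: 0.0164
grasp_force: 9.0
```

```bash
python3 -c "
from h import *
st(Lc)"
```

```text
r 0.04 ang 78.9 Ft 0.85 F [-0.1   3.9   5.11] 0.016358068298509307 9.002085126085149 45.34596759241631 20.9
```

drive_tool(angular=[[0,0,0],[0,0,0],[0,0,0]], delta_pos=[[0.06,0.08,0],[0.06,0.08,0],[0,0,0]], gripper=[1,1,1])

```text
time_s: 21.2
tool_pos: [0.5977, 0.1819, 0.0649]
tool_rot: [-180.0, 0.1, 45.3]
force: [-1.9, 3.0, 6.0]
grip_width: 0.0164
grasp_force: 9.0
```

```bash
python3 -c "
from h import *
st(Lc)"
```

```text
r 0.04 ang 77.0 Ft 2.51 F [-1.88  3.01  6.04] 0.016355012947548417 9.001089424991733 45.34871528861769 21.2
```

drive_tool(angular=[[0,0,0],[0,0,0]], delta_pos=[[0.06,0.08,0],[0,0,0]], gripper=[1,1])

```text
time_s: 21.4
tool_pos: [0.5982, 0.1818, 0.0649]
tool_rot: [-179.9, 0.1, 45.4]
force: [-3.2, 3.9, 8.1]
grip_width: 0.0165
grasp_force: 9.0
```

```bash
python3 -c "
from h import *
st(Lc)"
```

```text
r 0.0401 ang 76.3 Ft 3.99 F [-3.17  3.86  8.06] 0.016476689745732128 9.000409580803534 45.357524921643375 21.4
```

drive_tool(angular=[[0,0,0],[0,0,0]], delta_pos=[[0.02,0.03,0],[0,0,0]], gripper=[1,1])

```text
time_s: 21.6
tool_pos: [0.5983, 0.1818, 0.0649]
tool_rot: [-179.9, 0.1, 45.4]
force: [-3.8, 3.2, 7.8]
grip_width: 0.0164
grasp_force: 9.0
```

```bash
python3 -c "
from h import *
st(Lc)"
```

```text
r 0.0401 ang 76.2 Ft 4.45 F [-3.81  3.15  7.79] 0.016397991642926064 9.000374313120574 45.36307264409694 21.6
```

The left dial has caught: firm stop at 4.5 N, about 33° past its mark, within tolerance. Release it and go to the right knob with yaw 90.

drive_tool(angular=[[0,0,0],[0,0,0],[0,0,0],[0,0,0],[0,0,0],[0,0,0],[0,0,0],[0,0,0],[0,0,0],[0,0,-0.13],[0,0,-0.13],[0,0,-0.13],[0,0,-0.13],[0,0,-0.13],[0,0,-0.13],[0,0,0],[0,0,0]], delta_pos=[[-0.05,-0.06,0],[0,0,0],[0,0,-2.5],[0,0,-3],[-3.59,2.33,0],[-3.59,2.33,0],[-3.59,2.33,0],[-3.59,2.33,0],[-3.59,2.33,0],[0,0,0],[0,0,0],[0,0,0],[0,0,0],[0,0,0],[0,0,0],[0,0,0],[0,0,0]], gripper=[2.8,2.8,2.8,3,3,3,3,3,3,3,3,3,3,3,3,3,3])

```text
time_s: 23.3
tool_pos: [0.5549, -0.0286, 0.1192]
tool_rot: [-179.9, 0.1, 89.8]
force: [0.3, 0.7, 0.5]
grip_width: 0.03
grasp_force: 0.0
```

Run:
```python
from h import *
o=telemetry.get_obs();print(o['tool_pos'],o['tool_rot'])
for c in ('wrist','top','scene'):
    q=eyes.read_camera(c)
    for n in ('right_knob','left_knob','bolt_knob'):
        for r in models.search_frame(q,n)[:2]: print(c,n,r['p'],r['centre'],atz(q,r['centre'],.085))
```

```text
[ 0.5549369  -0.0285783   0.11924236] [-1.79938496e+02  6.26427065e-02  8.98114864e+01]
wrist right_knob 0.9 [321.3, 216.5] [ 0.55764488 -0.0271948   0.085     ]
wrist right_knob 0.59 [365.6, 207.0] [ 0.58787073 -0.02053317  0.085     ]
wrist left_knob 0.59 [414.5, 117.5] [0.61708456 0.03847529 0.085     ]
wrist bolt_knob 0.8 [278.7, 99.3] [0.53087637 0.04985241 0.085     ]
wrist bolt_knob 0.64 [363.7, 206.4] [ 0.58656103 -0.02010482  0.085     ]
top left_knob 0.54 [309.4, 198.3] [0.59688776 0.1843526  0.085     ]
top bolt_knob 0.17 [309.3, 198.0] [0.59747403 0.1845636  0.085     ]
scene right_knob 0.7 [368.5, 236.4] [ 0.54200076 -0.01758358  0.085     ]
scene right_knob 0.65 [377.5, 235.2] [ 0.55652123 -0.0282276   0.085     ]
```

drive_tool(angular=[[0,0,0],[0,0,0],[0,0,0],[0,0,0],[0,0,0],[0,0,0],[0,0,0],[0,0,0],[0,0,0]], delta_pos=[[0.05,0.1,0],[0,0,2],[0,0,2],[0,0,1.4],[0,0,0],[0,0,0],[0,0,0],[0,0,0],[0,0,0]], gripper=[3,3,3,3,3,1,1,1,1], squeeze=9)

```text
time_s: 24.8
tool_pos: [0.5569, -0.0268, 0.0669]
tool_rot: [179.9, -0.0, 90.1]
force: [-1.0, 0.2, 3.5]
grip_width: 0.0165
grasp_force: 9.0
```

```bash
python3 -c "
from h import *
st(Rc);print(arc(Rc,162.5,212,12,90))"
```

```text
r 0.0386 ang 159.8 Ft 0.21 F [-1.05  0.16  3.47] 0.016462019329447176 9.001400142442435 90.05888289138056 24.8
([[-0.28, -0.08], [-0.28, -0.06], [-0.29, -0.04], [-0.29, -0.02], [-0.29, 0.01], [-0.29, 0.03], [-0.28, 0.05], [-0.28, 0.07], [-0.27, 0.09], [-0.27, 0.11], [-0.26, 0.13], [-0.25, 0.14]], array([ 0.55927808, -0.06129677]))
```

drive_tool(angular=[[0,0,0],[0,0,0],[0,0,0],[0,0,0],[0,0,0],[0,0,0],[0,0,0],[0,0,0],[0,0,0],[0,0,0],[0,0,0],[0,0,0],[0,0,0]], delta_pos=[[-0.28,-0.08,0],[-0.28,-0.06,0],[-0.29,-0.04,0],[-0.29,-0.02,0],[-0.29,0.01,0],[-0.29,0.03,0],[-0.28,0.05,0],[-0.28,0.07,0],[-0.27,0.09,0],[-0.27,0.11,0],[-0.26,0.13,0],[-0.25,0.14,0],[0,0,0]], gripper=[1,1,1,1,1,1,1,1,1,1,1,1,1])

```text
time_s: 26.1
tool_pos: [0.5612, -0.0611, 0.0668]
tool_rot: [179.9, 0.0, 90.0]
force: [-0.8, -0.4, 6.7]
grip_width: 0.0165
grasp_force: 9.0
```

```bash
python3 -c "
from h import *
st(Rc);print(telemetry.get_obs()['tool_pos'])
q=eyes.read_camera('wrist')
for r in models.search_frame(q,'right_knob')[:2]: print(r['p'],r['centre'],atz(q,r['centre'],.083))
print(arc(Rc,210,290,56,90))"
```

```text
r 0.0383 ang -146.6 Ft -0.07 F [-0.76 -0.41  6.68] 0.01653016177305896 9.002125128172338 90.01965138227595 26.1
[ 0.56124042 -0.06113471  0.06681645]
0.63 [319.7, 244.0] [ 0.56244099 -0.06002705  0.083     ]
([[-0.09, 0.05], [-0.08, 0.05], [-0.08, 0.06], [-0.08, 0.06], [-0.08, 0.06], [-0.08, 0.06], [-0.08, 0.06], [-0.08, 0.07], [-0.07, 0.07], [-0.07, 0.07], [-0.07, 0.07], [-0.07, 0.07], [-0.07, 0.07], [-0.07, 0.08], [-0.06, 0.08], [-0.06, 0.08], [-0.06, 0.08], [-0.06, 0.08], [-0.06, 0.08], [-0.05, 0.08], [-0.05, 0.09], [-0.05, 0.09], [-0.05, 0.09], [-0.04, 0.09], [-0.04, 0.09], [-0.04, 0.09], [-0.04, 0.09], [-0.04, 0.09], [-0.03, 0.09], [-0.03, 0.09], [-0.03, 0.1], [-0.03, 0.1], [-0.02, 0.1], [-0.02, 0.1], [-0.02, 0.1], [-0.02, 0.1], [-0.01, 0.1], [-0.01, 0.1], [-0.01, 0.1], [-0.01, 0.1], [-0.0, 0.1], [-0.0, 0.1], [0.0, 0.1], [0.0, 0.1], [0.01, 0.1], [0.01, 0.1], [0.01, 0.1], [0.01, 0.1], [0.02, 0.1], [0.02, 0.1], [0.02, 0.1], [0.02, 0.1], [0.03, 0.1], [0.03, 0.1], [0.03, 0.09], [0.03, 0.09]], array([ 0.60688081, -0.0776877 ]))
```

drive_tool(angular=[[0,0,0],[0,0,0],[0,0,0]], delta_pos=[[-0.08,0.06,0],[-0.08,0.06,0],[-0.08,0.06,0]], gripper=[1,1,1])

```text
time_s: 26.5
tool_pos: [0.5626, -0.0631, 0.0668]
tool_rot: [180.0, 0.0, 90.0]
force: [-3.6, 0.9, 7.2]
grip_width: 0.0161
grasp_force: 9.0
```

```bash
python3 -c "
from h import *
st(Rc)"
```

```text
r 0.0383 ang -143.1 Ft -2.95 F [-3.65  0.94  7.2 ] 0.016133290546503008 9.001828031614423 90.03514281194813 26.5
```

drive_tool(angular=[[0,0,0],[0,0,0],[0,0,0]], delta_pos=[[-0.08,0.05,0],[-0.04,0.03,0],[0,0,0]], gripper=[1,1,1])

```text
time_s: 26.8
tool_pos: [0.5636, -0.0644, 0.0668]
tool_rot: [180.0, 0.0, 90.0]
force: [-2.5, 0.1, 6.6]
grip_width: 0.0163
grasp_force: 9.0
```

```bash
python3 -c "
from h import *
st(Rc)"
```

```text
r 0.0383 ang -140.5 Ft -1.66 F [-2.49  0.1   6.6 ] 0.016307385461856963 9.002131760353222 90.03231582800606 26.8
```

Free. Continue.

drive_tool(angular=[[0,0,0],[0,0,0],[0,0,0],[0,0,0]], delta_pos=[[-0.08,0.06,0],[-0.08,0.06,0],[-0.08,0.06,0],[0,0,0]], gripper=[1,1,1,1])

```text
time_s: 27.2
tool_pos: [0.5655, -0.0668, 0.0668]
tool_rot: [179.9, 0.0, 90.0]
force: [-2.0, 0.8, 6.0]
grip_width: 0.0163
grasp_force: 9.0
```

```bash
python3 -c "
from h import *
st(Rc)"
```

```text
r 0.0384 ang -136.1 Ft -1.92 F [-1.96  0.78  6.03] 0.016335075993100582 9.002222190611064 90.03341579511248 27.2
```

drive_tool(angular=[[0,0,0],[0,0,0],[0,0,0],[0,0,0]], delta_pos=[[-0.07,0.07,0],[-0.07,0.07,0],[-0.07,0.07,0],[0,0,0]], gripper=[1,1,1,1])

```text
time_s: 27.6
tool_pos: [0.5677, -0.0689, 0.0668]
tool_rot: [179.9, 0.0, 90.0]
force: [-1.5, 0.6, 5.6]
grip_width: 0.0166
grasp_force: 9.0
```

```bash
python3 -c "
from h import *
st(Rc)"
```

```text
r 0.0385 ang -131.4 Ft -1.55 F [-1.53  0.61  5.59] 0.01663762189225694 9.002264194423333 90.03466160443017 27.6
```

drive_tool(angular=[[0,0,0],[0,0,0],[0,0,0],[0,0,0]], delta_pos=[[-0.07,0.07,0],[-0.07,0.08,0],[-0.06,0.08,0],[0,0,0]], gripper=[1,1,1,1])

```text
time_s: 28.0
tool_pos: [0.5702, -0.0711, 0.0668]
tool_rot: [179.9, 0.0, 90.0]
force: [-0.4, -0.5, 6.1]
grip_width: 0.016
grasp_force: 9.0
```

```bash
python3 -c "
from h import *
st(Rc)"
```

```text
r 0.0386 ang -126.5 Ft -0.01 F [-0.42 -0.55  6.07] 0.015950613275756215 9.002375768031925 90.03200384535947 28.0
```

drive_tool(angular=[[0,0,0],[0,0,0],[0,0,0],[0,0,0]], delta_pos=[[-0.06,0.08,0],[-0.06,0.08,0],[-0.05,0.08,0],[0,0,0]], gripper=[1,1,1,1])

```text
time_s: 28.4
tool_pos: [0.5729, -0.073, 0.0668]
tool_rot: [179.9, 0.0, 90.0]
force: [0.1, -0.9, 6.0]
grip_width: 0.0165
grasp_force: 9.0
```

```bash
python3 -c "
from h import *
st(Rc)
q=eyes.read_camera('wrist')
for r in models.search_frame(q,'right_knob')[:2]: print(r['p'],r['centre'],atz(q,r['centre'],.083))"
```

```text
r 0.0386 ang -121.7 Ft 0.57 F [ 0.14 -0.87  5.95] 0.01653570809307217 9.002742423908785 90.02544895062313 28.4
0.77 [318.8, 241.6] [ 0.57365752 -0.07047816  0.083     ]
```

drive_tool(angular=[[0,0,0],[0,0,0],[0,0,0],[0,0,0]], delta_pos=[[-0.05,0.09,0],[-0.05,0.09,0],[-0.05,0.09,0],[0,0,0]], gripper=[1,1,1,1])

```text
time_s: 28.9
tool_pos: [0.5752, -0.0744, 0.0668]
tool_rot: [179.9, 0.0, 90.0]
force: [-0.8, -0.1, 6.7]
grip_width: 0.016
grasp_force: 9.0
```

```bash
python3 -c "
from h import *
st(Rc)"
```

```text
r 0.0387 ang -117.7 Ft -0.69 F [-0.81 -0.05  6.69] 0.015968989981725697 9.002555029001087 90.02613524627598 28.9
```

drive_tool(angular=[[0,0,0],[0,0,0],[0,0,0],[0,0,0]], delta_pos=[[-0.04,0.09,0],[-0.04,0.09,0],[-0.04,0.09,0],[0,0,0]], gripper=[1,1,1,1])

```text
time_s: 29.3
tool_pos: [0.5779, -0.0758, 0.0668]
tool_rot: [179.9, 0.1, 90.0]
force: [-2.0, -0.7, 6.4]
grip_width: 0.0164
grasp_force: 9.0
```

```bash
python3 -c "
from h import *
st(Rc)"
```

```text
r 0.0388 ang -113.2 Ft -1.58 F [-2.02 -0.71  6.37] 0.016394664745898326 9.002635610522702 90.02414950058663 29.3
```

drive_tool(angular=[[0,0,0],[0,0,0],[0,0,0],[0,0,0]], delta_pos=[[-0.04,0.09,0],[-0.03,0.09,0],[-0.03,0.09,0],[0,0,0]], gripper=[1,1,1,1])

```text
time_s: 29.7
tool_pos: [0.5803, -0.0768, 0.0668]
tool_rot: [180.0, 0.0, 90.0]
force: [-2.6, -0.5, 7.3]
grip_width: 0.0157
grasp_force: 9.0
```

```bash
python3 -c "
from h import *
st(Rc)"
```

```text
r 0.0389 ang -109.4 Ft -2.26 F [-2.56 -0.49  7.33] 0.015712307827370327 9.00224611745216 90.01893513156521 29.7
```

drive_tool(angular=[[0,0,0],[0,0,0],[0,0,0]], delta_pos=[[-0.03,0.1,0],[-0.03,0.1,0],[0,0,0]], gripper=[1,1,1])

```text
time_s: 30.0
tool_pos: [0.5814, -0.0772, 0.0667]
tool_rot: [-179.9, 0.0, 90.0]
force: [-4.7, -0.7, 8.7]
grip_width: 0.0161
grasp_force: 9.0
```

```bash
python3 -c "
from h import *
st(Rc)"
```

```text
r 0.0389 ang -107.7 Ft -4.27 F [-4.7  -0.66  8.72] 0.01611592633656592 9.00084495311603 90.01932739522894 30.0
```

drive_tool(angular=[[0,0,0],[0,0,0]], delta_pos=[[-0.01,0.04,0],[0,0,0]], gripper=[1,1])

```text
time_s: 30.2
tool_pos: [0.5815, -0.0772, 0.0667]
tool_rot: [-179.9, 0.0, 90.0]
force: [-4.2, -0.5, 9.8]
grip_width: 0.0164
grasp_force: 9.0
```

```bash
python3 -c "
from h import *
st(Rc)"
```

```text
r 0.0389 ang -107.5 Ft -3.9 F [-4.23 -0.47  9.84] 0.016396933110496333 9.000507798045874 90.02341523429013 30.2
```

drive_tool(angular=[[0,0,0],[0,0,0]], delta_pos=[[-0.01,0.05,0],[0,0,0]], gripper=[1,1])

```text
time_s: 30.4
tool_pos: [0.5817, -0.0773, 0.0667]
tool_rot: [-179.9, 0.0, 90.0]
force: [-6.0, 0.8, 9.7]
grip_width: 0.0163
grasp_force: 9.0
```

```bash
python3 -c "
from h import *
st(Rc)"
```

```text
r 0.0389 ang -107.1 Ft -5.97 F [-6.    0.77  9.7 ] 0.016349369712236984 9.001130514079705 90.01888986976124 30.4
```

The right dial has caught too: stop at about 5–6 N, right at its mark. Release it and go to the bolt knob.

drive_tool(angular=[[0,0,0],[0,0,0],[0,0,0],[0,0,0],[0,0,0],[0,0,0],[0,0,0],[0,0,0],[0,0,0],[0,0,0],[0,0,0]], delta_pos=[[0,-0.15,0],[0,0,0],[0,0,0],[0,0,-2.5],[0,0,-3],[3.18,-1.3,0],[3.18,-1.3,0],[3.18,-1.3,0],[3.18,-1.3,0],[0,0,0],[0,0,0]], gripper=[1,2.8,2.8,2.8,3,3,3,3,3,3,3])

```text
time_s: 31.5
tool_pos: [0.5292, 0.0511, 0.1206]
tool_rot: [180.0, 0.0, 90.2]
force: [0.3, -0.8, -0.5]
grip_width: 0.0302
grasp_force: 0.0
```

Run:
```python
from h import *
for c in ('wrist','top','scene'):
    q=eyes.read_camera(c)
    for n in ('right_knob','left_knob','bolt_knob'):
        for r in models.search_frame(q,n)[:2]: print(c,n,r['p'],r['centre'],atz(q,r['centre'],.085))
o=telemetry.get_obs();print(o['tool_pos'],o['tool_rot'],o['force'])
```

```text
wrist left_knob 0.87 [431.3, 11.7] [0.59674958 0.17963957 0.085     ]
wrist bolt_knob 0.8 [319.7, 218.2] [0.530872   0.05092077 0.085     ]
wrist bolt_knob 0.51 [443.1, 123.1] [0.61010189 0.11517202 0.085     ]
top left_knob 0.6 [342.4, 172.7] [0.64952715 0.1213706  0.085     ]
scene right_knob 0.69 [336.4, 225.8] [0.52661656 0.05126248 0.085     ]
scene right_knob 0.61 [268.8, 200.9] [0.49610195 0.22682161 0.085     ]
scene bolt_knob 0.69 [338.3, 228.9] [0.5213831  0.04157822 0.085     ]
[0.52942601 0.05057549 0.1208531 ] [ 1.79996814e+02 -2.53458289e-03  9.00430008e+01] [-0.10047967  0.18748928  0.45259701]
```

drive_tool(angular=[[0,0,0],[0,0,0],[0,0,0],[0,0,0],[0,0,0],[0,0,0],[0,0,0],[0,0,0],[0,0,0]], delta_pos=[[0,0.1,1],[0,0,2],[0,0,2],[0,0,0.6],[0,0,0],[0,0,0],[0,0,0],[0,0,0],[0,0,0]], gripper=[3,3,3,3,3,1,1,1,1], squeeze=12)

```text
time_s: 33.0
tool_pos: [0.531, 0.0509, 0.0658]
tool_rot: [179.9, -0.0, 90.1]
force: [-0.5, -0.9, 3.0]
grip_width: 0.0156
grasp_force: 12.0
```

drive_tool(angular=[[0,0,0],[0,0,0],[0,0,0],[0,0,0]], delta_pos=[[0,-0.1,0],[0,-0.1,0],[0,-0.1,0],[0,0,0]], gripper=[1,1,1,1])

```text
time_s: 33.4
tool_pos: [0.5283, 0.0508, 0.0657]
tool_rot: [179.9, -0.0, 90.1]
force: [1.8, 0.0, 5.9]
grip_width: 0.0159
grasp_force: 12.0
```

drive_tool(angular=[[0,0,0],[0,0,0],[0,0,0],[0,0,0],[0,0,0],[0,0,0],[0,0,0],[0,0,0],[0,0,0]], delta_pos=[[0,-0.2,0],[-0.01,-0.2,0],[0,-0.2,0],[-0.01,-0.2,0],[0,-0.2,0],[-0.01,-0.2,0],[0,-0.2,0],[-0.01,-0.2,0],[0,0,0]], gripper=[1,1,1,1,1,1,1,1,1])

```text
time_s: 34.3
tool_pos: [0.5117, 0.0505, 0.0657]
tool_rot: [179.9, -0.0, 90.1]
force: [0.6, 0.4, 6.2]
grip_width: 0.016
grasp_force: 12.0
```

drive_tool(angular=[[0,0,0],[0,0,0],[0,0,0],[0,0,0],[0,0,0],[0,0,0],[0,0,0],[0,0,0]], delta_pos=[[0,-0.15,0],[-0.01,-0.15,0],[0,-0.15,0],[-0.01,-0.15,0],[0,-0.15,0],[0,-0.1,0],[0,-0.1,0],[0,0,0]], gripper=[1,1,1,1,1,1,1,1])

```text
time_s: 35.1
tool_pos: [0.5029, 0.0503, 0.0657]
tool_rot: [179.9, -0.0, 90.1]
force: [1.7, -0.2, 4.5]
grip_width: 0.0163
grasp_force: 12.0
```

drive_tool(angular=[[0,0,0],[0,0,0],[0,0,0]], delta_pos=[[0,-0.08,0],[0,-0.08,0],[0,0,0]], gripper=[1,1,1])

```text
time_s: 35.4
tool_pos: [0.5029, 0.0503, 0.0657]
tool_rot: [179.7, -0.0, 90.1]
force: [7.7, 0.9, 2.0]
grip_width: 0.0164
grasp_force: 12.0
```

At the end stop. Release, lift, look.

drive_tool(angular=[[0,0,0],[0,0,0],[0,0,0],[0,0,0],[0,0,0],[0,0,0],[0,0,0],[0,0,0],[0,0,0],[0,0,0],[0,0,0],[0,0,0]], delta_pos=[[0,0.14,0],[0,0,0],[0,0,0],[0,0,0],[0,0,-2.5],[0,0,-3],[0,0,-3],[0,0,-3],[0,0,0],[0,0,0],[0,0,0],[0,0,0]], gripper=[1,2.8,2.8,2.8,3,3,3,3,3,3,3,3])

```text
time_s: 36.6
tool_pos: [0.5005, 0.0499, 0.1782]
tool_rot: [-179.8, 0.0, 90.1]
force: [-0.1, -0.2, 0.2]
grip_width: 0.0301
grasp_force: 0.0
```

Run:
```python
from h import *
q=eyes.read_camera('scene');save(q,'end.png')
q=eyes.read_camera('wrist')
for n in ('bolt_knob','left_knob','right_knob'):
    for r in models.search_frame(q,n)[:2]: print(n,r['p'],atz(q,r['centre'],.085))
```

```text
bolt_knob 0.84 [0.50770471 0.054194   0.085     ]
left_knob 0.85 [0.60017496 0.18215695 0.085     ]
```

View pics/end.png

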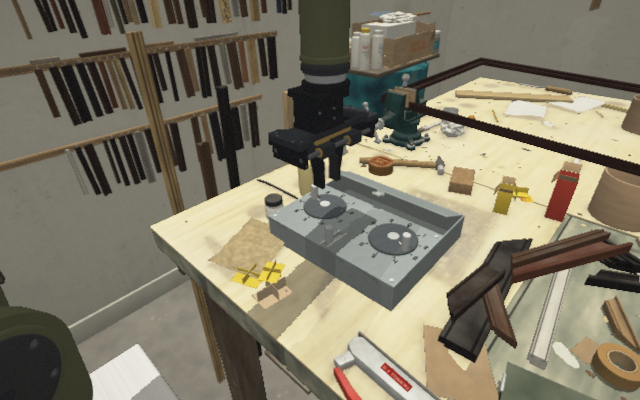

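The lid is up (raised panel at (335–462, 175–230)), the bolt is drawn, and the bottle and jar are where they were. Hand it in.

```bash
python3 -c "
from cell import env
print(env.sign_off())"
```

```text
the job is handed in; nothing more can be done
None
```

The job is handed in with both dials caught at their stops, the bolt drawn its full 28 mm and the lid up, after about 37 s; the left knob rests about 23 mm from its mark (28 mm allowed), the bottle and jar look unmoved, and the hand-in call gave no verdict.

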